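# Pack the broken pitcher's pieces into the finds tray

## Robot

A 6-joint arm with a two-finger parallel gripper is mounted at the origin on the work surface. World frame = base frame: x ahead of the robot, y to its left, z up, the work surface at z = 0. Lengths are in mm, angles in rad, forces in N, time in s.
With the tool pointing down it reaches from about 275 to 825 mm from the base axis. Payload 5.2 kg.
Tool frame: the origin (TCP) lies at the very end of the fingers, on their centre line; the grasp point (between the pads) lies 19 mm behind it; z points along the fingers, y is the line along which they close (so a half turn about z gives the same grasp; the last joint's range is limited). The gripper opens to 93 mm and grips with 3 to 60 N. Pads are 15 mm wide; open, the fingers measure 128 mm over their backs; the gripper's body (75 mm by 188 mm) begins 65 mm behind the grasp point.
Start: joints at [0.968, 0.259, 1.535, -0, 1.348, -0.203], TCP at [214.058, 506.64, 218.653] pointing down, gripper open.
Joint ranges: [-3.14, 3.14], [-0.91, 2.08], [0.19, 2.58], [-1.22, 4.36], [0.22, 2.71], [-3.12, 3.12]. Speed limits (rad/s): [2.57, 2.57, 3.14, 3.14, 3.14, 3.14].

## Interface

Orientations are given as [roll, pitch, yaw] about the fixed x, y, z axes, in that order (R = Rz(yaw) Ry(pitch) Rx(roll)).
In Python, from bench import robot gives the robot as it stands. Calls block until the motion is done:
- robot.move_ptp(position, orientation): joint-space move of the TCP to a pose.
- robot.move_linear(position, ori=None, speed=150, f_stop=None): straight line of the TCP; ori=None keeps the orientation; speed is the mean speed in mm/s. With f_stop (N) it stops when the force on the tool has changed by that much, and returns True; else False.
- robot.move_j(angles): joint-space move.
- robot.move_gripper(opening): opening from 0.0 (shut) to 1.0 (fully open); the grip force is fixed at half the most; returns when the fingers have stopped.
- robot.sleep(seconds).
- robot.inverse_kinematics(position, orientation): joint angles nearest the present ones, or None.
- robot.get_image(name): name is "side" or "top" or "wrist"; returns a dict with "img" (400x640x3 uint8, blue, green, red), "fovy" (degrees; the focal length in pixels is half the picture's height over the tangent of half this angle, whatever the lens; pixels are square), "cx", "cy" (the principal point, pixels), "eye" and "orientation" of the camera in the world. Camera axes: x right, y down, z forward; pixel columns grow to the right and rows downward; lengths in mm; the calibration is good to about 2 mm. A picture is of the moment at which its call begins. There is no depth.
A pose or a line that the arm cannot do raises robot.MotionError and nothing moves.
- robot.hand_in(): hands the job in; it is judged then, once.
Readings, each from a call of its own:
- robot.current_t(): time.
- robot.current_qpos(): joint angles.
- robot.current_joint_vel(): joint speeds.
- robot.current_joint_efforts(): joint torques, N m.
- robot.current_tcp_pos(): TCP position.
- robot.current_eef_rot(): TCP orientation.
- robot.current_contact_force(): force on the tool from outside, world axes, zero at the start.
- robot.current_ft_torque(): the same for the moment, N m.
- robot.current_gripper_width(): opening from 0.0 (shut) to 1.0 (fully open).
- robot.current_finger_force(): force on a finger pad.
Only numpy, scipy, OpenCV 4.12 (cv2) and the standard library are available. Lean on these libraries where they do the work, as an engineer would, in place of code of your own. Each camera call takes 0.05 s, during which the arm holds its last target. There are 200 camera calls.

## Task

Pack the four clay pieces of the broken pitcher into the finds tray, each set down gently in its own white holder and resting flat on its floor, the same way up as now: the wide neck ring in the large round dish, the larger solid foot in the square box, the spout with the bore in the small round dish, and the C-shaped handle lying lengthwise in the oblong box. The narrower ring and the smaller solid foot belong to another vessel: leave them where they are.

Things in the scene. Friction and masses are not known exactly. Their poses are not given: they have to be found in the camera images.
- neck: plain orange-brown fired clay, the neck of the pitcher: a wide upright ring, 60 mm outside, 44 mm hole, 40 mm tall, about 110 g. Origin: centre of its underside, z up.
- foot: plain orange-brown fired clay, the pitcher's foot: a solid stepped disc without hole, base 54 mm across and 7 mm thick, sloping in to a round stump 40 mm across from 11 mm up to its flat top at 26 mm, about 100 g. Origin: centre of its underside, z up.
- spout: plain orange-brown fired clay, the pitcher's spout, standing: a flange 48 mm across and 6 mm thick, sloping in to an upright round tube 30 mm across from 13 mm up to 46 mm, with a dark bore 19 mm across in its top, about 70 g. Origin: centre of its underside, z up.
- handle: plain orange-brown fired clay, the pitcher's handle, a C lying on its side: 76 mm long (x) by 38 mm (y), 20 mm tall, its bar 14 mm thick, about 70 g. Origin: centre of this outline, on the underside, z up. The middle of the C is a straight bar along x, 28 mm long, centred 12 mm from the origin towards +y (faces at y = 5 and 19 mm); the ends reach to y = -14 to -19 mm, the C is open towards -y.
- small_neck: plain orange-brown fired clay, the look-alike neck of another vessel, to be left: a narrower upright ring, 44 mm outside, 28 mm hole, 40 mm tall, about 70 g. Origin: centre of its underside.
- small_foot: plain orange-brown fired clay, the look-alike foot of another vessel, to be left: a solid stepped disc without hole, base 38 mm across, stump 28 mm across, 26 mm tall, about 50 g. Origin: centre of its underside.
- large_dish: the neck's holder: large round white plastic dish, fixed in the tray, 92 mm across inside, 98 mm outside, rim 12 mm high, floor 3 mm thick. Origin: centre of its underside (5 mm above the table), z up. The fixed tray is 246 mm square, rim 14 mm above the table, and holds the four holders 2 by 2, 116 mm apart, square to its sides; it moves and turns, and which holder is where varies.
- square_box: the foot's holder: square white plastic box, fixed in the tray, 80 mm by 80 mm inside, 86 mm outside, rim 12 mm high, floor 3 mm thick. Origin: centre of its underside (5 mm above the table), z up.
- small_dish: the spout's holder: small round white plastic dish, fixed in the tray, 68 mm across inside, 74 mm outside, rim 12 mm high, floor 3 mm thick. Origin: centre of its underside (5 mm above the table), z up.
- oblong_box: the handle's holder: oblong white plastic box, fixed in the tray, 104 mm (its x) by 58 mm (its y) inside, 110 by 64 mm outside, rim 12 mm high, floor 3 mm thick. Origin: centre of its underside (5 mm above the table), z up.

How it is judged (in metres and radians):
At the end, for the whole second after the job is handed in: Each piece rests upright (within 0.12 rad) and still on the floor of its own holder: origin within 22 mm of the holder's centre and no more than 7 mm above the holder's underside (the floor is at 3 mm). The small neck and small foot are within 25 mm of where they started (horizontal distance between neck and large_dish below 0.022 m and z of neck in the frame of large_dish between -0.002 and 0.007 m and angle between each of neck, foot, spout, handle's own z axis and vertical below 0.12 rad and linear speed of each of neck, foot, spout, handle below 0.02 m/s and horizontal distance between foot and square_box below 0.022 m and z of foot in the frame of square_box between -0.002 and 0.007 m and horizontal distance between spout and small_dish below 0.022 m and z of spout in the frame of small_dish between -0.002 and 0.007 m and horizontal distance between handle and oblong_box below 0.022 m and z of handle in the frame of oblong_box between -0.002 and 0.007 m and distance of each of small_neck, small_foot from where it was at the start of the episode below 0.025 m); the robot touches nothing.
It fails at once if a piece of the pitcher is dropped or flung: faster than 0.7 m/s with no finger on it (a fall of about 25 mm) ((linear speed of neck above 0.7 m/s and contact force between neck and the fingers below 0.05 N) or (linear speed of foot above 0.7 m/s and contact force between foot and the fingers below 0.05 N) or (linear speed of spout above 0.7 m/s and contact force between spout and the fingers below 0.05 N) or (linear speed of handle above 0.7 m/s and contact force between handle and the fingers below 0.05 N)).
It fails at once if the small neck or the small foot, which belong to another vessel, is moved more than 25 mm (distance of any of small_neck, small_foot from where it was at the start of the episode above 0.025 m).
It also fails if it takes over 104 s, if anything falls off the work surface, if the arm or the gripper's body presses on something with over 40 N, if the wrist force passes 120 N, or if a joint passes its speed limit or range.

## Working session

There is one attempt and no reset: what is moved stays moved. The work goes in short steps, each a Python script; the robot and the scene stay as the last script left them, time stands still between calls to the robot, and variables do not carry over. Pictures are saved under pics/ and viewed, at most 14 in all, crops included, and the job is handed in when it is done.

```bash
ls; mkdir -p pics
python3 - <<'E'
from bench import robot
import cv2
for n in ["top","side"]:
    d=robot.get_image(n); cv2.imwrite(f"pics/{n}0.png",d["img"])
    print(n,d["fovy"],d["cx"],d["cy"],d["eye"],d["orientation"])
print(robot.current_t())
E
```

```text
bench.py
pics
top 43.33015870802732 320.1387941850388 191.9963616051547 [ 450.7365246    -9.51330615 1063.78586771] [-3.07727251  0.004519   -1.56247899]
side 53.17662319298994 326.2370498264092 199.29395338298926 [ 326.98478948 -843.05769949  557.7105991 ] [-2.11477642  0.02566671 -0.27453306]
0.1
```

View pics/top0.png

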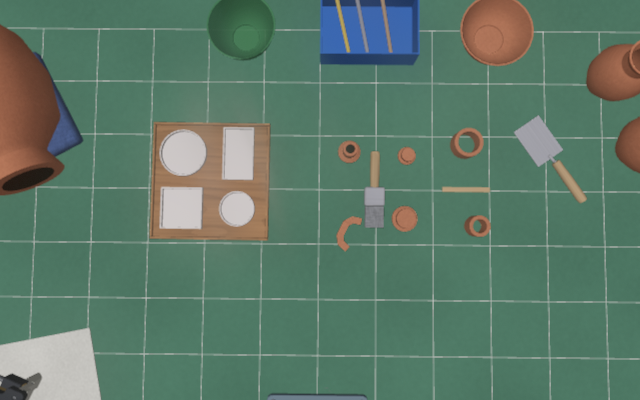

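View pics/side0.png

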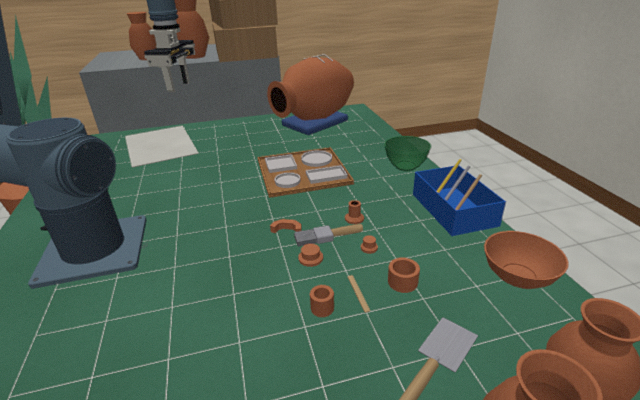

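The top view shows neck ≈(468,143), small_neck ≈(479,226), spout ≈(349,152), small_foot ≈(407,156), foot ≈(405,219) and handle ≈(348,233). The tray is centred ≈(210,181), with a hand brush and a stick lying between the pieces. Next I'll enlarge both areas.

```bash
cat > h.py <<'E'
import numpy as np, cv2
from scipy.spatial.transform import Rotation as R
def ray(d,u,v):
    f=200/np.tan(np.radians(d["fovy"])/2)
    return R.from_euler("xyz",d["orientation"]).as_matrix()@[(u-d["cx"])/f,(v-d["cy"])/f,1]
def pt(d,u,v,z):
    r=ray(d,u,v); e=np.array(d["eye"]); return e+r*(z-e[2])/r[2]
def proj(d,p):
    f=200/np.tan(np.radians(d["fovy"])/2)
    c=R.from_euler("xyz",d["orientation"]).as_matrix().T@(np.array(p)-d["eye"])
    return c[:2]/c[2]*f+[d["cx"],d["cy"]]
E
python3 - <<'E'
import cv2
im=cv2.imread("pics/top0.png")
def crop(x,y,w,h,s,n):
    c=cv2.resize(im[y:y+h,x:x+w],None,fx=s,fy=s,interpolation=cv2.INTER_CUBIC)
    for i in range(0,w,10): cv2.line(c,(i*s,0),(i*s,12 if (x+i)%50==0 else 5),(255,255,255),1)
    for i in range(0,h,10): cv2.line(c,(0,i*s),(12 if (y+i)%50==0 else 5,i*s),(255,255,255),1)
    cv2.imwrite(n,c)
crop(330,120,170,140,4,"pics/c1.png"); crop(140,110,140,140,4,"pics/c2.png")
E
```

```text
(no output)
```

View pics/c1.png

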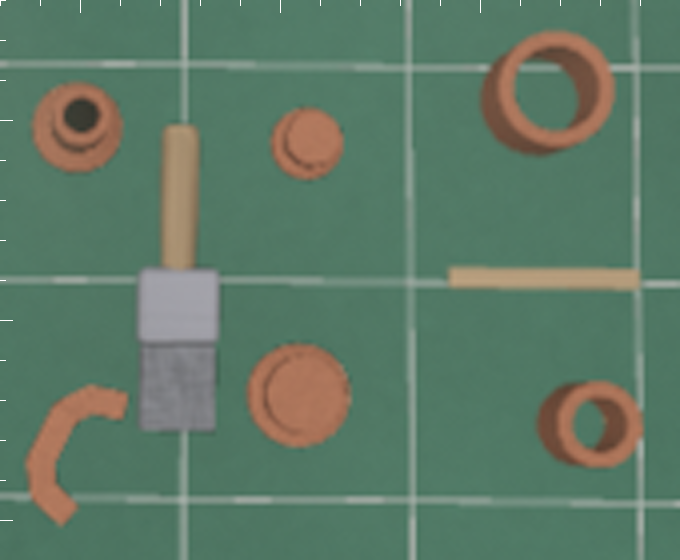

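View pics/c2.png

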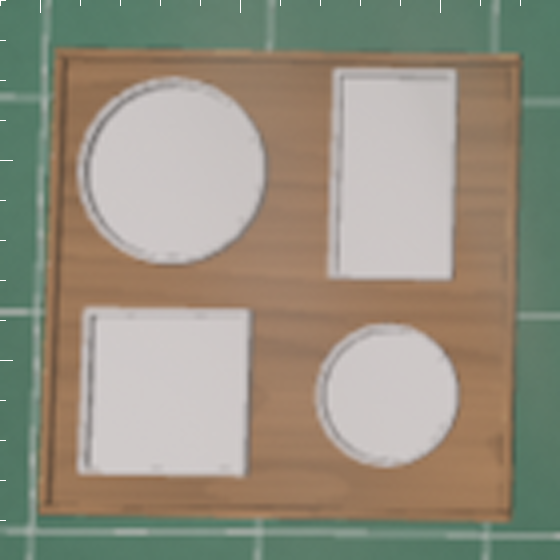

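The crops give these pixels (crop/4 + offset):
- **Pieces:** neck top (469.2,142.7), small_neck top (479.8,226), spout bore (350.2,148.8) with flange (349.5,151.7), foot base (404.7,218.7), small_foot top (408.5,154.8).
- **Handle:** a C open to the lower right, with its bar at about (343,228).
- **Holders:** large dish (183.1,152.8), oblong box (238.2,153.4), square box (181.3,207.8), small dish (237,208.8).

Next I'll convert these to positions and check them against the given sizes.

Run:
```python
from bench import robot
from h import *
d=robot.get_image("top"); s=robot.get_image("side"); im=d["img"]
P=lambda u,v,z: pt(d,u,v,z)[:2].round(1)
pts=dict(neck=(469.2,142.7,40),spout_top=(350.2,148.8,46),spout_fl=(349.5,151.7,5),foot_b=(404.7,218.7,6),
 LD=(183.1,152.75,17),SB=(181.3,207.8,17),SD=(237,208.75,17),OB=(238.2,153.4,17))
w={k:P(*v) for k,v in pts.items()}
for k in w: print(k,w[k],"side px",proj(s,[*w[k],pts[k][2]]).round(1))
n=lambda a,b:np.linalg.norm(w[a]-w[b]).round(1)
print("116?",n("LD","OB"),n("LD","SB"),n("SB","SD"),n("OB","SD"))
x=(w["LD"]-w["SB"])+(w["OB"]-w["SD"]);print("tray x dir",np.degrees(np.arctan2(x[1],x[0])))
hsv=cv2.cvtColor(im,cv2.COLOR_BGR2HSV)
roi=np.zeros(im.shape[:2],np.uint8); roi[205:260,330:368]=255
g=im.astype(int); m=((g[...,2]-g[...,1]>15)&(roi>0)).astype(np.uint8)
ys,xs=np.nonzero(m); 
W=np.array([P(u,v,20) for u,v in zip(xs,ys)],np.float32)
r=cv2.minAreaRect(W);print("handle",len(xs),r,"centroid",W.mean(0), cv2.boxPoints(r).round(1).tolist())
```

```text
neck [ 620.2 -308.7] side px [404.  267.7]
spout_top [604.9 -64.9] side px [355.  203.3]
spout_fl [604.9 -65.6] side px [354.9 217.6]
foot_b [ 464.1 -181.9] side px [310.9 256.9]
LD [598.3 283.8] side px [316.7 156.6]
SB [482.8 284.5] side px [280.8 161.6]
SD [481.8 168.5] side px [287.6 178.3]
OB [597.8 168.1] side px [326.4 172.5]
116? 115.7 115.5 116.0 116.0
tray x dir -0.27224571552594873
handle 325 ((437.5028991699219, -60.42816162109375), (33.979610443115234, 74.83367919921875), 62.66976547241211) centroid [438.47635  -58.525246] [[396.5, -58.29999923706055], [462.8999938964844, -92.69999694824219], [478.5, -62.5], [412.1000061035156, -28.200000762939453]]
```

Distances between holders come out at 115.5–116 mm, as specified. Spout top and flange agree to 1 mm, the side-view projections land on the objects, and the handle outline is about 36×77 mm. The handle goes first.

```bash
cat >> h.py <<'E'
from bench import robot
LD,SB,SD,OB=[598.3,283.8],[482.8,284.5],[481.8,168.5],[597.8,168.1]
Z=130
def pick_place(a,b,h,ya,yb,op,exp):
    """a,b: xy of grasp/place; h: TCP above the piece's underside; yaws in deg; op: opening mm; exp: width mm"""
    def q(p,y): return robot.inverse_kinematics([*p,Z],[np.pi,0,np.radians(y)])
    c=[]
    for k in (0,180,-180):
        A,B=q(a,ya+k),q(b,yb+k)
        if A is not None and B is not None: c.append((max(abs(A[5]),abs(B[5])),k))
    k=min(c)[1]; oa=[np.pi,0,np.radians(ya+k)]; ob=[np.pi,0,np.radians(yb+k)]
    robot.move_ptp([*a,Z],oa); robot.move_gripper(op/93)
    hit=robot.move_linear([*a,h],speed=90,f_stop=15)
    print("down hit",hit,np.round(robot.current_tcp_pos(),1))
    if hit: return
    robot.move_gripper(0); w=robot.current_gripper_width()*93
    print("width",round(w,1),"expected",exp,"force",robot.current_finger_force())
    if abs(w-exp)>5: return
    robot.move_linear([*a,Z],speed=120)
    robot.move_ptp([*b,Z],ob)
    print("held width",round(robot.current_gripper_width()*93,1))
    robot.move_linear([*b,h+20],speed=100)
    hit=robot.move_linear([*b,h+7.5],speed=20,f_stop=4)
    print("set down",hit,np.round(robot.current_tcp_pos(),1))
    robot.move_gripper(min(1,(w+14)/93))
    robot.move_linear([*b,Z],speed=120)
    print("t",robot.current_t())
E
python3 - <<'E'
from h import *
y=np.array([.46,.888]); a=np.array([437.5,-60.4])+12*y
d=robot.get_image("top"); print("bar px",proj(d,[*a,20]))
pick_place(a,[OB[0],OB[1]+8],11,-27.4,-0.3,46,14)
cv2.imwrite("pics/t1.png",cv2.resize(robot.get_image("top")["img"][100:260,140:380],None,fx=3,fy=3))
E
```

```text
bar px [341.84708387 228.32651305]
down hit False [443.4 -49.9  11.4]
width 13.8 expected 14 force 30.00014215707779
held width 13.3
set down True [597.5 176.1  19.1]
t 10.9333
```

View pics/t1.png

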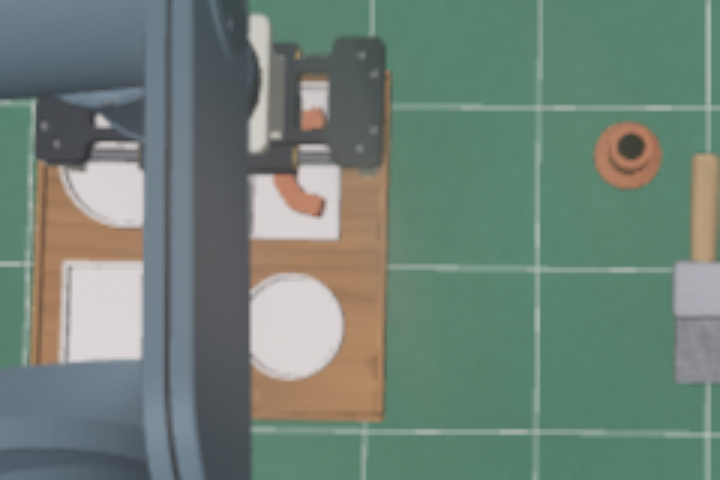

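The handle lies in the oblong box: its lower end shows at about crop (310,205), and contact came at the expected floor height (19.1). The other three come next, stopping if any of them misses its expected grip width.

Run:
```python
from h import *
pick_place([604.9,-65.2],SD,22,90,90,70,30)
pick_place([464.1,-181.9],SB,12.5,90,90,85,40)
pick_place([620.2,-308.7],LD,16,90,90,92,60)
robot.move_ptp([300,-300,300],[np.pi,0,0])
cv2.imwrite("pics/t2.png",robot.get_image("top")["img"])
cv2.imwrite("pics/s2.png",cv2.resize(robot.get_image("side")["img"][130:330,220:470],None,fx=3,fy=3))
```

```text
down hit False [605.4 -65.3  22.7]
width 28.5 expected 30 force 30.000012516975403
held width 29.0
set down True [481.5 168.5  30. ]
t 20.1667
down hit False [ 464.5 -182.2   13. ]
width 39.4 expected 40 force 29.99704652116634
held width 39.4
set down True [482.5 284.4  20.5]
t 30.6917
down hit False [ 620.7 -309.    16.8]
width 59.6 expected 60 force 30.000057891011238
held width 59.4
set down True [598.  283.7  24.1]
t 42.1417
```

View pics/t2.png

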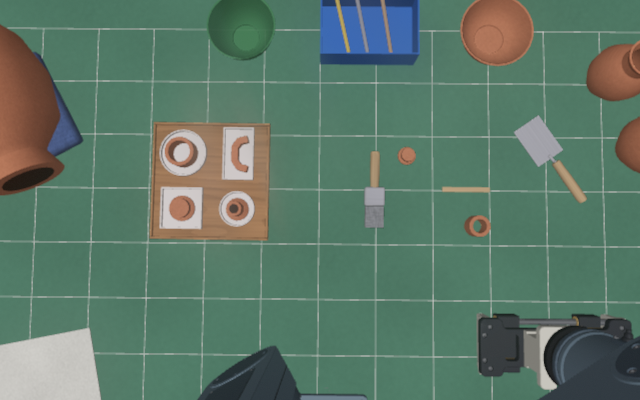

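View pics/s2.png

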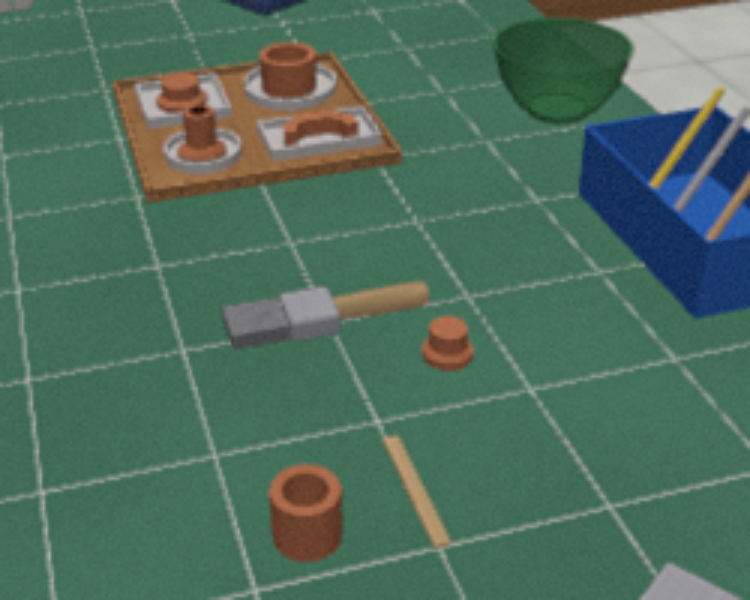

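All four pieces sit upright near the centres of their own holders: neck (181,152), foot (181,208), spout (236,209), handle (240,154). The look-alikes are still at (407,156) and (479,226), so I'm handing in.

```bash
python3 -c "
from bench import robot
print(robot.hand_in(), robot.current_t())"
```

```text
the job is handed in; nothing more can be done
the job is handed in; nothing more can be done
```

The job is handed in: in the final pictures all four pitcher pieces stand upright in their own holders and the two look-alikes are where they started, though the hand-in call returned no verdict.

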